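Clamp a sample carrier with a break-over torque wrench

ROBOT

A 6-joint arm with a two-finger parallel gripper is mounted at the origin on the work surface. World frame = base frame: x ahead of the robot, y to its left, z up, the work surface at z = 0. Lengths are in m, angles in degrees, forces in N, time in s.
With the tool pointing down it reaches from about 0.3 to 0.875 m from the base axis. Payload 6.4 kg.
Tool frame: the origin (TCP) lies midway between the tips of the shut fingers; the grasp point (between the pads) lies 19 mm behind it (r.pinch_z is the distance from the TCP to the grasp point, in m); z points along the fingers, y is the line along which they close (so a half turn about z gives the same grasp; the last joint's range is limited). The gripper opens to 85 mm and grips with 20 to 120 N. Pads are 22 mm wide; open, the fingers measure 114 mm over their backs; the gripper's body (76 mm by 85 mm) begins 54 mm behind the grasp point. The pads swing forward as they close: fully open they stand 13 mm farther back than shut.
Start: joints at [-86.419, 10.359, 92.074, -0, 77.567, -11.82], TCP at [0.153, -0.554, 0.231] pointing down, gripper open.
Joint ranges: [-171.53, 171.53], [-51.25, 118.39], [17.06, 147.69], [-65.23, 245.23], [0, 150.52], [-178.68, 178.68]. Speed limits (degrees/s): [147.25, 147.25, 172.46, 180, 180, 180].

INTERFACE

Orientations are given as a 3x3 rotation matrix whose columns are the frame's x, y, z axes.
In Python, from cell import r, claw, sensors, capture, calibration gives the robot as it stands. The module is installed in compiled form; this text tells all that it offers. Calls block until the motion is done:
- r.move_ptp(position, orientation): joint-space move of the TCP to a pose.
- r.servo_line(position, orientation=None, velocity=0.15, until_force=None): straight line of the TCP; orientation=None keeps the orientation; velocity is the mean speed in m/s. With until_force (N) it stops when the force on the tool has changed by that much, and returns True; else False.
- r.set_joints(angles): joint-space move.
- claw.command_gripper(opening, strength=None): finger opening in m; strength is the grip in N (None keeps the last); returns when the fingers have stopped.
- r.pause(seconds).
- r.solve_ik(position, orientation): joint angles nearest the present ones, or None.
- sensors.state(): the state.
- capture(name): name is "side" or "top"; returns (picture, depth): 480x640x3 uint8, red, green, blue; 480x640 float32, m along the optical axis (not along the pixel's ray), 0 where there is no reading.
- calibration(name): a dict with "vfov" (degrees; the focal length in pixels is half the picture's height over the tangent of half this angle, whatever the lens; pixels are square), "cx", "cy" (the principal point, pixels), "dist_coeffs" ([k1, k2, p1, p2, k3] as OpenCV has them; the pictures are not rectified), "cam_to_world" (4x4, takes a point from camera to world coordinates). Camera axes: x right, y up, looking along -z (the intrinsics and any distortion apply to the point x, -y, -z); pixel columns grow to the right and rows downward; lengths in m; the calibration is good to about 2 mm. A picture is of the moment at which its call begins. calibration takes no time and is no camera call.
A pose or a line that the arm cannot do raises r.PlanningError and nothing moves.
- r.hand_in(): hands the job in; it is judged then, once.
The state is a dict: "clock": time; "joint_positions": joint angles; "joint_velocities": joint speeds; "joint_efforts": joint torques, N m; "tool_pos": TCP position; "eef_rot": TCP orientation; "ft_force": force on the tool from outside, world axes, zero at the start; "torque": the same for the moment, N m; "width": finger opening in m; "grip_force": force on a finger pad.
Only numpy, scipy, OpenCV 4.12 (cv2) and the standard library are available. Lean on these libraries where they do the work, as an engineer would, in place of code of your own. Each camera call takes 0.05 s, during which the arm holds its last target. There are 200 camera calls.

TASK

Set the aluminium sample carrier (blue grip, copper strips) flat down in the pocket of the clamp block and let go of it, then turn the torque wrench clockwise by its red handle until its joint clearly gives. Stop there, well before the folded handle meets its stop, and ease off so that the handle straightens again, leaving the carrier clamped and everything else on the bench where it was.

Things in the scene. Friction and masses are not known exactly. Their poses are not given: they have to be found in the camera images.
- vise: Clamp block, fixed: dark steel plate 120 mm (x) by 20 mm high, y from -125 to +100 mm; origin at the underside, z up, y from the wrench's bolt towards the pocket. The plate's top (z 20 mm) is the pocket floor. A blue block under the wrench spans x +-35, y -110 to -60 mm, up to z 34 mm.
- pocket (a point): Pocket point on the floor, at x 0, y 31, z 20 mm of the clamp block: put the centre of the carrier's underside here. Side rails (x +-23 mm, 9 mm high, rounded) leave it 3 mm each side; jaw and end stop leave over 2 mm in y. The steel end stop on the +y side is reset each time within a 9 mm span and not reported, so the angle where the clamp bites is unknown.
- jaw: Brass moving jaw, 40 mm wide, top 35.5 mm above the table; origin on its pressing face, at floor height, mid pocket. It moves 16 mm towards +y of the clamp block per rad of clockwise wrench turn, pushes the carrier to the end stop and clamps it. It holds by friction when the wrench is let go.
- wrench: Ring head of the torque wrench, 36 mm across, 36 to 60 mm above the table, captive on its bolt at x 0, y -85 mm of the clamp block. Origin on the upright bolt axis, 34 mm up; x points to the break pin, 35 mm out. Starts at -0.87 to -1.02 rad from the block's x; clockwise from above tightens, biting after 0.35 to 1.1 rad. Turns at 0.5 N m, near 0.9 when clamped.
- band (a point): Yellow band on the red handle, where to push: on its centre line, 150 mm from the bolt axis, 115 mm from the break pin, 46 mm above the table. The handle is a level round bar 22 mm thick, red from 97 to 197 mm from the bolt axis, free below and beside. At the band it takes about 3.3 N to keep it turning, and 5.7 N until the joint gives.
- handle (a joint): Break joint, rad: 0 straight, grows as the handle folds clockwise against the head. A spring keeps it straight up to 0.65 N m at the pin, then it gives (0.25 N m per rad more, and 0.3 N m s/rad: turn below 0.3 rad/s). Clearly given from 0.12; past 0.32 is forced; hard stop at 0.42. Springs straight when eased off.
- carrier: Loose sample carrier, about 160 g: aluminium block 40 (x) by 50 (y) by 20 mm high, copper strips on top and a blue grip lug in the middle, 16 (x) by 30 (y) mm, 20 to 44 mm above the underside. Origin at the centre of the underside. Its y goes along the clamp block's y, either way round. Pinch the lug across x.
- spare: Bystander of the same shape: black carrier with a yellow lug and steel strips; leave it. It and the right carrier may swap places.
- positioner: Bystander: magnetic-base positioner, 60 x 50 mm foot, 125 mm high. Origin under the foot.
- mouse: Bystander: black computer mouse, 105 x 60 x 33 mm. Origin underneath.
- partsbox: Bystander: clear parts box, 130 x 180 x 40 mm. Origin underneath.
- screwdriver: Bystander: orange screwdriver, 200 mm. Origin under its middle.
- tweezers: Bystander: steel tweezers, 120 mm. Origin under the middle.
- jar: Bystander: amber jar, 60 mm across and 60 mm high. Origin underneath.

How it is judged (in metres and radians):
On the way, in this order (a step that is already met when the one before it is completed fails the run):
1. the carrier sits flat in the pocket, let go (z of carrier in the frame of pocket between -0.003 and 0.003 m and horizontal distance between carrier and pocket below 0.018 m and angle between carrier's own z axis and vertical below 0.06 rad and angle between the y axis of carrier and the y axis of vise, either way round below 0.08 rad and contact force between the fingers and carrier below 0.1 N), for 0.2 s.
2. the break joint gives with the carrier clamped (value of joint handle above 0.12 rad and contact force between jaw and carrier above 12 N and z of carrier in the frame of pocket between -0.003 and 0.003 m and horizontal distance between carrier and pocket below 0.018 m and angle between carrier's own z axis and vertical below 0.06 rad and angle between the y axis of carrier and the y axis of vise, either way round below 0.08 rad), for 0.1 s.
At the end, for the whole second after the job is handed in: The carrier sits flat on the pocket floor (within 3 mm in height, 18 mm of the pocket point, 0.08 rad of square), pressed by the jaw with more than 12 N, at rest; the handle has straightened again (below 0.05 rad) (z of carrier in the frame of pocket between -0.003 and 0.003 m and horizontal distance between carrier and pocket below 0.018 m and angle between carrier's own z axis and vertical below 0.06 rad and angle between the y axis of carrier and the y axis of vise, either way round below 0.08 rad and contact force between jaw and carrier above 12 N and value of joint handle below 0.05 rad and linear speed of carrier below 0.01 m/s); the robot touches nothing.
It fails at once if the handle is folded past 0.32 rad, towards its hard stop (value of joint handle above 0.32 rad).
It fails at once if the carrier is squeezed with more than 70 N (overtightened) (contact force between jaw and carrier above 70 N).
It fails at once if another thing on the bench is shifted by more than 30 mm (distance of any of spare, positioner, mouse, partsbox, screwdriver, tweezers, jar from where it was at the start of the episode above 0.03 m).
It also fails if it takes over 70 s, if anything falls off the work surface, if the arm or the gripper's body presses on something with over 40 N, if the wrist force passes 120 N, or if a joint passes its speed limit or range.

## Working session

There is one attempt and no reset: what is moved stays moved. The work goes in short steps, each a Python script; the robot and the scene stay as the last script left them, time stands still between calls to the robot, and variables do not carry over. Pictures are saved under pics/ and viewed, at most 10 in all, crops included, and the job is handed in when it is done.

```bash
mkdir -p pics; cat > h.py <<'E'
import numpy as np, cv2
from cell import r, claw, sensors, capture, calibration
def cloud(name):
    img,d=capture(name); c=calibration(name); H,W=d.shape
    f=H/2/np.tan(np.radians(c["vfov"]/2)); K=np.array([[f,0,c["cx"]],[0,f,c["cy"]],[0,0,1]])
    u,v=np.meshgrid(np.arange(W),np.arange(H))
    p=cv2.undistortPoints(np.stack([u,v],-1).reshape(-1,1,2).astype(np.float64),K,np.array(c["dist_coeffs"],float)).reshape(H,W,2)
    P=np.stack([p[...,0]*d,-p[...,1]*d,-d,np.ones_like(d)],-1)@np.array(c["cam_to_world"]).T
    P=P[...,:3].copy(); P[d==0]=np.nan
    return img,P
def save(n,img): cv2.imwrite(f"pics/{n}.png",img[...,::-1])
E
python3 - <<'E'
from h import *
for n in("top","side"):
    i,P=cloud(n); save(n+"0",i); np.savez(n+"0",i=i,P=P); c=calibration(n); print(n,np.round(c["cam_to_world"],3).tolist(),c["dist_coeffs"])
s=sensors.state();print(s)
E
```

```text
top [[-0.002, 0.983, -0.185, 0.312], [-1.0, -0.0, 0.009, 0.003], [0.009, 0.185, 0.983, 1.378], [0.0, 0.0, 0.0, 1.0]] [-0.03759168  0.          0.          0.          0.        ]
side [[-0.973, 0.137, -0.185, 0.361], [-0.23, -0.599, 0.767, 0.922], [-0.006, 0.789, 0.615, 0.8], [0.0, 0.0, 0.0, 1.0]] [-0.03715272  0.          0.          0.          0.        ]
{'clock': 0.1, 'joint_positions': array([-8.64189560e+01,  1.03976914e+01,  9.21257273e+01,  8.37895076e-04,
        7.75662514e+01, -1.18196124e+01]), 'joint_velocities': array([ 0.0740592 , -0.09398911, -0.17075653, -0.03142803, -0.08026938,
       -0.04588807]), 'joint_efforts': array([ 9.45951469e-04, -4.45877266e+01, -3.52235055e+01, -2.31828135e-04,
        4.20530123e-03, -2.85310229e-06]), 'tool_pos': array([ 0.15269635, -0.55385002,  0.23047538]), 'eef_rot': array([[ 9.64093215e-01,  2.65564052e-01, -8.34996863e-05],
       [ 2.65563854e-01, -9.64092006e-01,  1.56287500e-03],
       [ 3.34542036e-04, -1.52893168e-03, -9.99998775e-01]]), 'ft_force': array([ 0.19156211,  0.36207689, -0.62559437]), 'torque': array([-0.00839647, -0.02157479, -0.00456443]), 'grip_force': 0.0, 'width': 0.08555475761748844}
```

View pics/top0.png

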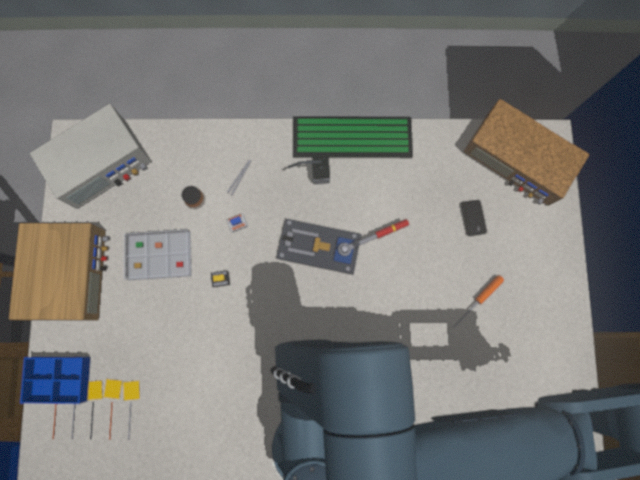

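View pics/side0.png

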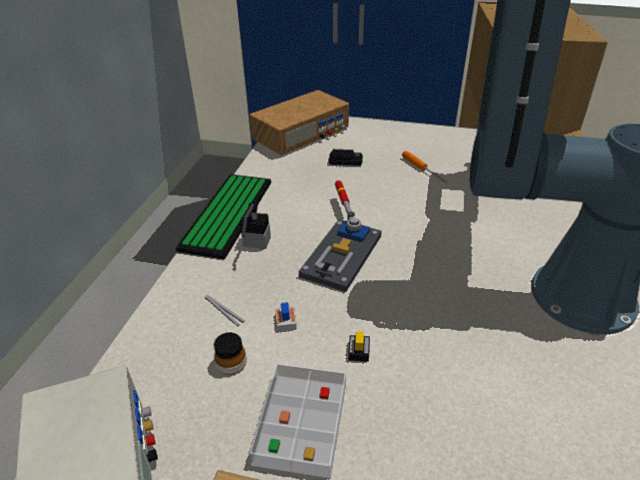

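```bash
cat > m.py <<'E'
from h import *
def run(D):
  out={}
  for n in("top","side"):
    i=D[n][0].astype(int);P=D[n][1]; hsv=cv2.cvtColor(i.astype(np.uint8),cv2.COLOR_RGB2HSV)
    h,s,v=[hsv[...,k].astype(int) for k in range(3)]
    def reg(box,name):
        u0,u1,v0,v1=box; m=np.zeros(h.shape,bool); m[v0:v1,u0:u1]=1; return m
    print("==",n)
    R=(dict(car=(222,252,208,238),vise=(270,365,212,280),han=(365,415,212,245),spare=(205,235,265,292)) if n=="top" else
       dict(car=(265,305,295,335),vise=(292,388,210,295),han=(330,358,176,222),spare=(340,376,325,365)))
    tab=P[(np.abs(P[...,0]-.4)<.3)&(np.abs(P[...,1])<.3)&(v>150)&(s<60)]; print("table z",np.nanmedian(tab[:,2]))
    def st(t,m,zr=(-1,1)):
        m=m&(P[...,2]>zr[0])&(P[...,2]<zr[1]); q=P[m]
        if len(q)<3: print(t,len(q));return
        r=cv2.minAreaRect((q[:,:2]*1000).astype(np.float32))
        print(t,len(q),"mean",np.round(q.mean(0),4),"zrange",np.round(np.percentile(q[:,2],[5,50,95]),4),"rect",np.round(np.array([*r[0],*r[1],r[2]]),1)); return q
    c=reg(R["car"],0)
    st("carrier top",c,(.012,.028)); st("lug",c&(h>100)&(h<130)&(s>100),(.034,.06)); st("lug anyblue",c&(h>100)&(h<130)&(s>100)); st("car all",c,(.01,.06))
    st("spare",reg(R["spare"],0),(.01,.06))
    w=reg(R["vise"],0)
    st("plate",w&(v<110)&(s<110),(.013,.027))
    st("blue",w&(h>95)&(h<125)&(s>110)&(v>60),(.026,.045))
    st("brass",w&(h>12)&(h<30)&(s>110),(.02,.05))
    st("ring",w,(.05,.07))
    g=reg(R["han"],0)
    q=st("red",g&((h<8)|(h>172))&(s>130),(.03,.07)); st("yellow",g&(h>18)&(h<35)&(s>120),(.03,.07))
    if q is not None:
        w_,V=np.linalg.eigh(np.cov(q[:,:2].T)); print(" handle dir",V[:,1])
if __name__=="__main__":
    run({n:(lambda z:(z["i"],z["P"]))(np.load(n+"0.npz")) for n in("top","side")})
    for n,b in(("top",(190,430,190,300)),("side",(255,395,170,370))):
        i=np.load(n+"0.npz")["i"][b[2]:b[3],b[0]:b[1]]; save(n+"c",cv2.resize(i,None,fx=3,fy=3,interpolation=cv2.INTER_CUBIC))
E
python3 m.py
```

```text
== top
table z 0.0007205731209185551
carrier top 172 mean [0.617  0.2173 0.0204] zrange [0.015  0.0206 0.0253] rect [619.9 220.   40.9  50.2  21.3]
lug 47 mean [0.6195 0.2179 0.0442] zrange [0.0401 0.0441 0.0482] rect [619.5 218.2  13.9  25.3  24.1]
lug anyblue 47 mean [0.6195 0.2179 0.0442] zrange [0.0401 0.0441 0.0482] rect [619.5 218.2  13.9  25.3  24.1]
car all 248 mean [0.6172 0.2178 0.0267] zrange [0.0149 0.0222 0.0467] rect [619.9 220.   40.9  50.2  21.3]
spare 264 mean [0.4558 0.2586 0.0267] zrange [0.0157 0.0221 0.0467] rect [457.  260.5  40.6  51.4   8.1]
plate 2076 mean [ 0.5498 -0.0083  0.0206] zrange [0.0161 0.0206 0.0252] rect [550.9 -16.7 224.5 119.4  78.1]
blue 125 mean [ 0.5278 -0.0844  0.0343] zrange [0.0298 0.0342 0.0392] rect [536.2 -88.6  43.6  65.7  78.2]
brass 125 mean [ 0.5509 -0.0216  0.0333] zrange [0.027  0.0335 0.0397] rect [550.3 -25.4  42.6  36.2  78.6]
ring 194 mean [ 0.5416 -0.1009  0.0557] zrange [0.0511 0.055  0.0616] rect [ 549.2 -105.5   33.    79.8   36.7]
red 137 mean [ 0.594  -0.2213  0.0566] zrange [0.0512 0.0568 0.0613] rect [ 594.7 -222.2   1
[... 737 characters left out ...]
  8. ]
plate 2098 mean [0.5502 0.0095 0.0206] zrange [0.0168 0.0207 0.0237] rect [550.1 -17.6 231.3 120.8  78. ]
blue 212 mean [ 0.5318 -0.0791  0.034 ] zrange [0.0299 0.0343 0.0367] rect [536.7 -84.7  46.8  69.9  79.9]
brass 186 mean [ 0.5499 -0.0166  0.0318] zrange [0.0247 0.0316 0.0383] rect [549.4 -25.1  50.2  38.7  80.4]
ring 164 mean [ 0.5409 -0.0957  0.0559] zrange [0.0516 0.0554 0.0613] rect [ 540.5 -104.8   32.7   73.1   13.9]
red 128 mean [ 0.5936 -0.2137  0.0555] zrange [0.0512 0.0559 0.0588] rect [ 595.1 -219.4   18.6   96.9   23.6]
yellow 8 mean [ 0.5995 -0.2238  0.0566] zrange [0.0536 0.0568 0.0596] rect [ 600.  -223.9    9.9    8.1   76.8]
 handle dir [-0.40219178  0.91555545]
```

View pics/topc.png

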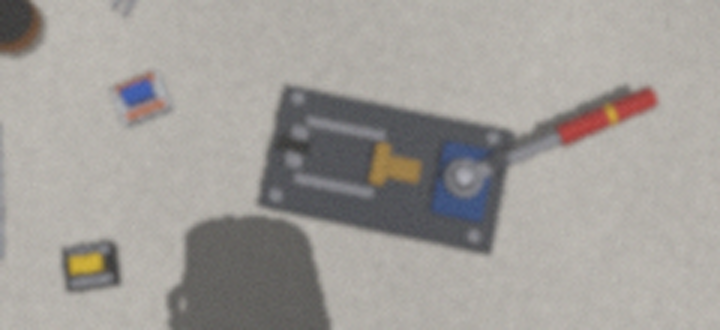

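The top crop shows the carrier at crop px (140,97), the pocket between the rails near (340,155), the brass jaw at (395,165), the bolt at (464,177), and the yellow band at (612,114). The measured sizes agree with the sheet: plate 225x120, carrier 40x50, heights right. Next is the grasp.

```bash
cat >> h.py <<'E'
def rot(a):  # tool down, closing axis y at yaw a (deg)
    a=np.radians(a); y=np.array([np.cos(a),np.sin(a),0]); z=np.array([0,0,-1.]); return np.stack([np.cross(y,z),y,z],1)
def best(p,a):
    c=[(q,b) for b in(a,a+180) for q in [r.solve_ik(p,rot(b))] if q is not None]
    return min(c,key=lambda t:abs(t[0][5]))[1]
VY=np.array([np.cos(np.radians(78.05)),np.sin(np.radians(78.05))]); VX=np.array([VY[1],-VY[0]])
VO=np.array([.5506,-.0170])+.0125*VY; POCKET=VO+.031*VY; BOLT=VO-.085*VY
E
python3 - <<'E'
from h import *
c=[.6197,.2197]
a=best([*c,.2],21.7); print(a,r.solve_ik([*c,.2],rot(a)),"place",best([*POCKET,.2],-11.95),POCKET,BOLT)
claw.command_gripper(.05,40)
r.move_ptp([*c,.22],rot(a)); r.servo_line([*c,.08],velocity=.2)
print(r.servo_line([*c,.0245],velocity=.06,until_force=8))
claw.command_gripper(.0,40); s=sensors.state(); print(s["width"],s["grip_force"],s["tool_pos"],s["ft_force"])
r.servo_line([*c,.13],velocity=.12); s=sensors.state(); print(s["width"],s["grip_force"],s["ft_force"],s["clock"])
E
```

```text
21.7 [ 9.19959835e+00  2.21623878e+01  8.09897224e+01 -2.54444375e-14
  7.68478898e+01 -1.25004017e+01] place -11.95 [0.55960702 0.0255573 ] [ 0.53558829 -0.08792883]
False
0.015185890697409797 40.850830078125 [0.62002528 0.21975835 0.02500808] [-0.45675301 -0.35094836  2.23370486]
0.015166972567417293 40.24616181850433 [-1.18546942 -0.32319349 -1.43667085] 7.0667
```

```bash
python3 - <<'E'
from h import *
a=-11.95
r.move_ptp([*POCKET,.15],rot(a)); r.servo_line([*POCKET,.085],velocity=.1); r.pause(.2)
i,P=cloud("side"); save("hold",cv2.resize(i[180:320,260:420],None,fx=4,fy=4,interpolation=cv2.INTER_CUBIC)); np.savez("hold",i=i,P=P)
s=sensors.state(); print(s["tool_pos"],s["width"],s["ft_force"])
i,P2=cloud("top")
for n,Q in(("side",P),("top",P2)):
    # carrier lower block expected z .06-.082 ; vise-frame extents
    q=Q[...,:2]-POCKET; X=q@VX;Y=q@VY;Z=Q[...,2]
    m=(abs(X)<.04)&(abs(Y)<.04)&(Z>.062)&(Z<.084)
    if m.sum()>20: print(n,m.sum(),np.percentile(X[m],[2,50,98]),np.percentile(Y[m],[2,50,98]),cv2.minAreaRect((Q[m][:,:2]*1000).astype(np.float32)))
E
```

```text
[0.56012762 0.02546098 0.0857583 ] 0.014666660285106662 [ 0.02954867  0.14777162 -2.02804955]
side 247 [-0.01952894 -0.00729506  0.01925943] [-0.01842819  0.02077257  0.0261169 ] ((560.2488403320312, 28.550251007080078), (47.404083251953125, 39.89454650878906), 79.03533172607422)
top 46 [-0.01977692 -0.01369758  0.00150847] [-0.02457163 -0.01699884  0.02444172] ((544.251708984375, 26.59244728088379), (19.814289093017578, 52.719234466552734), 5.992325782775879)
```

View pics/hold.png

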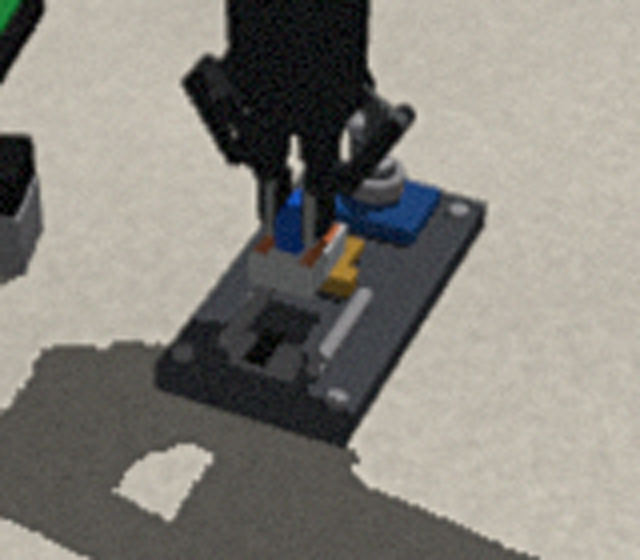

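The carrier hangs at crop px (290,260), level above the pocket and within about 0.5 mm of centre in the vise frame. Lowering it now.

```bash
python3 - <<'E'
from h import *
p=[*POCKET]
print(r.servo_line([*p,.047],velocity=.06,until_force=6), sensors.state()["tool_pos"],sensors.state()["ft_force"])
print(r.servo_line([*p,.0438],velocity=.02,until_force=5)); s=sensors.state(); print(s["tool_pos"],s["ft_force"])
claw.command_gripper(.04,40); r.pause(.1); s=sensors.state(); print(s["width"],s["tool_pos"],s["ft_force"])
r.servo_line([*p,.15],velocity=.15); r.move_ptp([.45,-.25,.2],rot(-67+0)); r.pause(.1)
i,P=cloud("side"); save("placed",cv2.resize(i[160:320,260:420],None,fx=3.7,fy=3.7,interpolation=cv2.INTER_CUBIC))
i2,P2=cloud("top")
for n,Q in(("side",P),("top",P2)):
    q=Q[...,:2]-POCKET; X=q@VX;Y=q@VY;Z=Q[...,2]
    m=(abs(X)<.04)&(abs(Y)<.04)&(Z>.036)&(Z<.046)&(np.hypot(X,Y)<.04)
    m2=(abs(X)<.04)&(abs(Y)<.04)&(Z>.057)&(Z<.07)
    for k in(m,m2): print(n,k.sum(),np.percentile(X[k],[2,50,98]),np.percentile(Y[k],[2,50,98]),np.median(Z[k]),cv2.minAreaRect((Q[k][:,:2]*1000).astype(np.float32)))
s=sensors.state(); print(s["joint_positions"],s["clock"])
for t in(-67,-100,-150):
  B=BOLT+.15*np.array([np.cos(np.radians(t)),np.sin(np.radians(t))])
  for a in(t-90,t+90): print(t,a,r.solve_ik([*B,.03],rot(a)))
E
```

```text
False [0.55980744 0.0255339  0.04702934] [ 1.11086567  0.873093   -1.74664652]
True
[0.56044519 0.02544877 0.04494617] [-1.03223655  0.03591759  4.43625041]
0.039811196742723785 [0.55909538 0.02566871 0.04345896] [ 0.3986343   0.36057968 -0.15506064]
side 206 [-0.01840345 -0.00589444  0.01940536] [-0.03584731  0.0129544   0.03833878] 0.040550166947289856 ((560.65966796875, 25.51568603515625), (77.54866027832031, 40.23508834838867), 77.32962036132812)
side 78 [-0.00718991 -0.00113581  0.00782818] [-0.01373548  0.00181936  0.01545619] 0.06383664497302 ((559.9461059570312, 26.794416427612305), (32.89990234375, 15.616928100585938), 77.71874237060547)
top 203 [-0.01865301 -0.00216216  0.01988444] [-0.03725125 -0.00387409  0.03630412] 0.04006513992173977 ((555.505126953125, 26.625791549682617), (78.1518325805664, 48.9364013671875), 78.0540542602539)
top 63 [-0.00729531 -0.00011055  0.00826142] [-0.01380906  0.00078728  0.01463693] 0.06357284823293385 ((559.7590942382812, 26.21530532836914), (28.238521575927734, 17.305484771728516), 88.10143280029297)
[-4.21566486e+01  4.44146339e+00  1.02499215e+02  9.02119674e-03
  7.30930293e+01  2.47070518e+01] 12.675
-67 -157 [-3.15030247e+01  3.13646195e+01  8.96919782e+01 -2.54444375e-14
  5.89434023e+01  1.25496975e+02]
-67 23 [-3.15030247e+01  3.13646195e+01  8.96919782e+01 -2.54444375e-14
  5.89434023e+01 -5.45030247e+01]
-100 -190 [-3.69320356e+01  2.37936367e+01  1.01254444e+02 -2.54444375e-14
  5.49519195e+01  1.53067964e+02]
-100 -10 [-3.69320356e+01  2.37936367e+01  1.01254444e+02 -2.54444375e-14
  5.49519195e+01 -2.69320356e+01]
-150 -240 [-3.75129370e+01  1.06085983e+01  1.19222618e+02 -2.54444375e-14
  5.01687832e+01 -1.57512937e+02]
-150 -60 [-3.75129370e+01  1.06085983e+01  1.19222618e+02 -2.54444375e-14
  5.01687832e+01  2.24870630e+01]
```

View pics/placed.png

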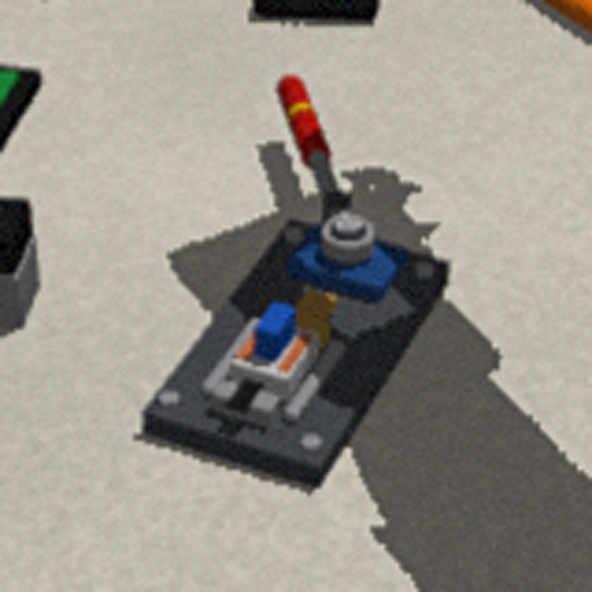

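The carrier is seated flat: its top is at 40 mm and the lug at 64 mm, crop px (275,350). The wrench has not moved. Next I push the band with shut fingers, tracking the arc in small steps and reading the force at rest.

```bash
cat >> h.py <<'E'
OFF=.022; Z=.028
def u(t): return np.array([np.cos(t),np.sin(t)])
def nrm(t): return np.array([np.sin(t),-np.cos(t)])   # clockwise push direction
def tcp(t,back=0): return [*(BOLT+.15*u(t)-(OFF+back)*nrm(t)),Z]
def force(k=5):
    f=[]
    for _ in range(k): r.pause(.02); f.append(sensors.state()["ft_force"])
    return np.mean(f,0)
E
python3 - <<'E'
from h import *
import json
t=np.radians(-67); claw.command_gripper(0,40)
p=tcp(t,.03); r.move_ptp([*p[:2],.15],rot(-67)); r.servo_line(p,velocity=.15); r.pause(.1)
b=force(10); print("bias",b)
r.servo_line(tcp(t,.008),velocity=.05)
t=t+.05; log=[]
while t>np.radians(-67)-1.5:
    t-=.027
    r.servo_line(tcp(t),rot(np.degrees(t)),velocity=.03)
    f=force()-b; F=-f[:2]@nrm(t); log.append((round(t,3),round(F,2)))
    if F>4.6: break
print(log, f, sensors.state()["tool_pos"],sensors.state()["clock"])
json.dump(dict(t=t,b=list(b)),open("st.json","w"))
E
```

```text
bias [ 0.11978422  0.19001116 -0.16224641]
[(np.float64(-1.146), np.float64(-0.13)), (np.float64(-1.173), np.float64(1.09)), (np.float64(-1.2), np.float64(1.95)), (np.float64(-1.227), np.float64(1.29)), (np.float64(-1.254), np.float64(0.82)), (np.float64(-1.281), np.float64(1.25)), (np.float64(-1.308), np.float64(1.19)), (np.float64(-1.335), np.float64(1.14)), (np.float64(-1.362), np.float64(1.43)), (np.float64(-1.389), np.float64(1.26)), (np.float64(-1.416), np.float64(1.33)), (np.float64(-1.443), np.float64(1.72)), (np.float64(-1.47), np.float64(1.74)), (np.float64(-1.497), np.float64(1.45)), (np.float64(-1.524), np.float64(1.48)), (np.float64(-1.551), np.float64(1.52)), (np.float64(-1.578), np.float64(1.49)), (np.float64(-1.605), np.float64(1.75)), (np.float64(-1.632), np.float64(1.32)), (np.float64(-1.659), np.float64(1.65)), (np.float64(-1.686), np.float64(1.43)), (np.float64(-1.713), np.float64(1.48)), (np.float64(-1.74), np.float64(1.74)), (np.float64(-1.767), np.float64(1.37)), (np.float64(-1.794), np.float64(1.46)), (np.float64(-1.821), np.float64(1.87)), (np.float64(-1.848), np.float64(2.02)), (np.float64(-1.875), np.float64(1.92)), (np.float64(-1.902), np.float64(1.61)), (np.float64(-1.929), np.float64(1.75)), (np.float64(-1.956), np.float64(1.45)), (np.float64(-1.983), np.float64(1.99)), (np.float64(-2.01), np.float64(1.97)), (np.float64(-2.037), np.float64(1.37)), (np.float64(-2.064), np.float64(1.96)), (np.float64(-2.091), np.float64(1.93)), (np.float64(-2.118), np.float64(1.72)), (np.float64(-2.145), np.float64(5.43))] [ 5.82294851 -1.00245901 -1.10601298] [ 0.47358712 -0.22639018  0.02841507] 29.7417
```

Clear bite: the force jumped from 1.7 to 5.4 N at -2.145 rad. Now I fold about the pin in small steps and measure the handle direction by camera.

```bash
cat >> h.py <<'E'
def handle(n):
    i,P=cloud(n); hsv=cv2.cvtColor(i,cv2.COLOR_RGB2HSV); h,s=hsv[...,0],hsv[...,1]
    d=np.hypot(P[...,0]-BOLT[0],P[...,1]-BOLT[1])
    m=((h<9)|(h>172))&(s>120)&(d>.08)&(d<.21)&(P[...,2]>.035)&(P[...,2]<.07)
    q=P[m][:,:2]
    if len(q)<15: return i,len(q),None
    vx,vy,x0,y0=cv2.fitLine(q.astype(np.float32),cv2.DIST_HUBER,0,.001,.001).ravel()
    if (np.array([x0,y0])-BOLT)@[vx,vy]<0: vx,vy=-vx,-vy
    miss=(x0-BOLT[0])*vy-(y0-BOLT[1])*vx   # line offset from bolt: -> 35 mm*sin(fold)
    return i,len(q),(np.arctan2(vy,vx),miss*1000)
E
python3 - <<'E'
from h import *
import json
S=json.load(open("st.json")); th=S["t"]; b=np.array(S["b"])
for n in("top","side"): print(n,handle(n)[1:])
for phi in np.arange(.03,.166,.03):
    w=th-phi; p=BOLT+.035*u(th)+.115*u(w)-OFF*nrm(w)
    r.servo_line([*p,Z],rot(np.degrees(w)),velocity=.02)
    f=force()-b; print(round(phi,3),round(-f[:2]@nrm(w),2))
for n in("top","side"):
    o=handle(n); print(n,o[1:]); save("fold_"+n,o[0])
i=cv2.imread("pics/fold_side.png")[130:330,240:440]; cv2.imwrite("pics/fold_c.png",cv2.resize(i,None,fx=3,fy=3))
print(sensors.state()["clock"]); json.dump(dict(t=th,b=list(b),phi=float(phi)),open("st.json","w"))
E
```

```text
top (0, None)
side (197, (np.float32(-2.135377), np.float64(6.822496188246027)))
0.03 5.47
0.06 5.76
0.09 5.67
0.12 6.19
0.15 5.7
top (0, None)
side (214, (np.float32(-2.2679124), np.float64(3.7159786403204857)))
31.9833
```

View pics/fold_c.png

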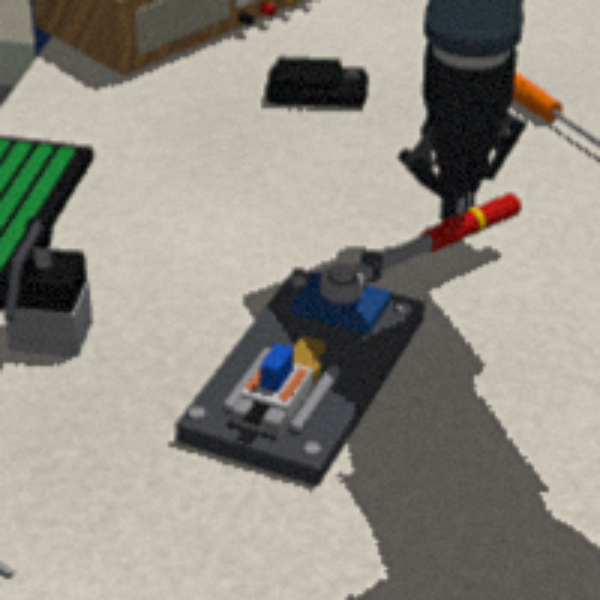

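The handle bends visibly at the break (crop px 370,262), the band is at (480,215), and the carrier is still seated. The camera shows about 0.13 rad of fold since the bite. I add 0.05 rad for margin, hold, check, then ease off.

```bash
python3 - <<'E'
from h import *
import json
S=json.load(open("st.json")); th=S["t"]; b=np.array(S["b"])
def go(phi,v=.02):
    w=th-phi; p=BOLT+.035*u(th)+.115*u(w)-OFF*nrm(w); r.servo_line([*p,Z],rot(np.degrees(w)),velocity=v)
    f=force()-b; return round(-f[:2]@nrm(w),2)
print(go(.175),handle("side")[1:]); print(go(.2),handle("side")[1:]); r.pause(.3)
for phi in np.arange(.16,-.25,-.04): print(round(phi,2),go(phi))
print(handle("side")[1:]); s=sensors.state(); print(s["tool_pos"],s["clock"])
E
```

```text
5.67 (218, (np.float32(-2.293246), np.float64(2.951483410826794)))
5.53 (217, (np.float32(-2.331499), np.float64(-0.7642309581136764)))
0.16 5.63
0.12 5.86
0.08 5.6
0.04 5.81
-0.0 5.43
-0.04 -0.28
-0.08 -0.01
-0.12 -0.39
-0.16 -0.04
-0.2 0.14
-0.24 -0.06
(191, (np.float32(-2.0984359), np.float64(11.318962965802196)))
[ 0.4995077  -0.23308678  0.02793203] 38.3333
```

Peak fold was about 0.23 rad and the handle has sprung straight (force 0, direction back by 0.233 rad). Now I retreat and check the final state.

```bash
python3 - <<'E'
from h import *
p=sensors.state()["tool_pos"]; t=-2.1
q=[*(p[:2]-.02*nrm(t)),Z]; r.servo_line(q,velocity=.05); r.servo_line([*q[:2],.2],velocity=.15); r.pause(.3)
o=handle("side"); print(o[1:]); i,P=cloud("side")
q=P[...,:2]-POCKET; X=q@VX;Y=q@VY;zz=P[...,2]
for lo,hi in((.036,.046),(.057,.07)):
    k=(abs(X)<.03)&(abs(Y)<.04)&(zz>lo)&(zz<hi); print(np.percentile(X[k],[2,98]),np.percentile(Y[k],[2,98]),np.median(zz[k]))
save("end",cv2.resize(i[130:370,200:440],None,fx=2.5,fy=2.5))
print(sensors.state()["ft_force"],sensors.state()["clock"])
E
```

```text
(189, (np.float32(-2.1139402), np.float64(8.499384150631832)))
[-0.01869547  0.01925418] [-0.02333155  0.03819097] 0.040603203437550084
[-0.00734987  0.00779967] [-0.00350286  0.02734824] 0.06376631105118663
[-0.20713181  0.32961228  1.13832713] 40.5833
```

View pics/end.png

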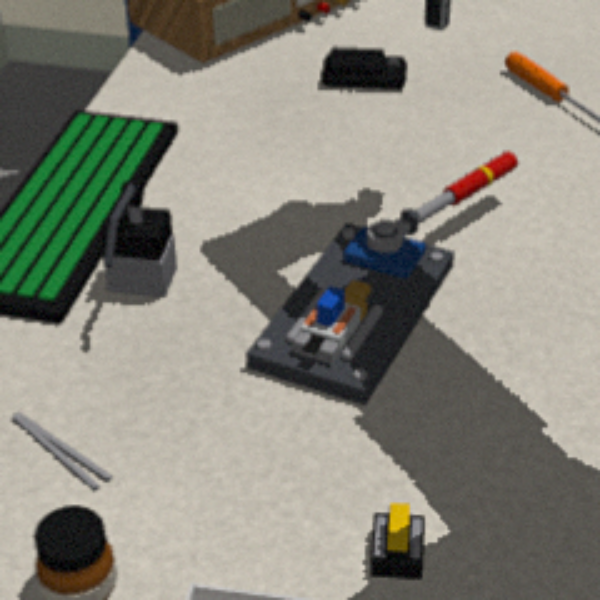

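The wrench is straight (crop px 390,235 to 515,160). The carrier at (325,320) is flat and clamped, about 12 mm from the pocket point, which is within the 18 mm limit. The other items in the crop look undisturbed.

```bash
python3 -c "
from h import *
print(r.hand_in())"
```

```text
the job is handed in; nothing more can be done
None
```

Job handed in at about 41 s: the carrier sits flat in the pocket and clamped, the wrench joint gave to about 0.23 rad and the handle is straight again, and I saw nothing else on the bench moved; the jaw force could not be measured directly, and the hand-in returned no verdict.

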